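Seat a stage insert on its locating pins

ROBOT

A 6-joint arm with a two-finger parallel gripper is mounted at the origin on a cart in front of the work surface, level with it; the furniture and walls round the work are solid. World frame = base frame: x ahead of the robot, y to its left, z up, the work surface at z = 0. Lengths are in m, angles in rad, forces in N, time in s.
With the tool pointing down it reaches from about 0.325 to 0.775 m from the base axis. Payload 9.3 kg.
Tool frame: the origin (TCP) lies on the centre line of the jaws, within the pads' length; the fingertips stand 17 mm ahead of it and the grasp point (between the pads) lies 2 mm behind it; z points along the fingers, y is the line along which they close (so a half turn about z gives the same grasp; the last joint's range is limited). The gripper opens to 85 mm and grips with 20 to 120 N. Pads are 22 mm wide; open, the fingers measure 114 mm over their backs; the gripper's body (76 mm by 85 mm) begins 54 mm behind the grasp point. The pads swing forward as they close: fully open they stand 13 mm farther back than shut.
Start: joints at [1.162, 0.259, 0.021, 1.334, 0, 1.418], TCP at [0.139, 0.532, 0.248] pointing down, gripper open.
Joint ranges: [-3.04, 3.04], [-0.91, 1.82], [-1.04, 1.36], [-1.92, 1.95], [-1.52, 1.45], [-3.14, 3.14]. Speed limits (rad/s): [2.22, 2.22, 2.79, 3.14, 3.14, 3.14].

INTERFACE

Orientations are given as a unit quaternion [w, x, y, z].
In Python, from rig import readout, capture, calibration, job_done gives the robot as it stands.
- The arm moves only by the tool send_rows, never from a script. Its argument "rows" is text: rows parted by semicolons, each of 7 numbers parted by spaces: the finger opening in cm, from 0 to 8.54, then the shift along the tool's x, y, z in cm, then the turn, a rotation vector about the tool's x, y, z in rad. In form: fingers tx ty tz ax ay az; .... A call has 1 to 8 rows; each row shifts and turns the commanded pose from where the row before left it, along the tool's axes as they then stand; what a row does not reach is not made up. A row lasts 1/8 s, in which the tool goes at most 62.5 mm and 10.7 degrees, less where a joint would pass 70% of its speed; a pose out of reach is approached as far as the arm can. A call with a gripper value outside its range is refused whole. The fingers move at their own pace and stop on an object; "newtons" is the grip in N (left out, the last holds). Time passes only in rows, so rows that do not move let the fingers close. It gives the time, the measured TCP pose, the force, the opening and the grip force at its end, in the units of the state.
- readout.read_state(): the state, without advancing time (a new reading comes with each control period).
- capture(name): name is "scene" or "top" or "wrist"; returns (picture, depth): 400x640x3 uint8, red, green, blue; 400x640 float32, m along the optical axis (not along the pixel's ray), 0 where there is no reading.
- calibration(name): a dict with "mtx" (3x3 intrinsics, pixels), "extrinsics" (4x4, takes a point from world to camera coordinates); the wrist camera has in their place "tool_from_camera" (4x4, takes a point from camera to tool coordinates, whose origin is the TCP and whose axes are the flange's). Camera axes: x right, y up, looking along -z (the intrinsics and any distortion apply to the point x, -y, -z); pixel columns grow to the right and rows downward; lengths in m; the calibration is good to about 2 mm. A picture is of the moment at which its call begins: read the wrist's pose just before it. calibration takes no time and is no camera call.
- job_done(): hands the job in; it is judged then, once.
The state is a dict: "t": time; "qpos": joint angles; "joint_velocities": joint speeds; "joint_efforts": joint torques, N m; "tcp_pos": TCP position; "eef_rot": TCP orientation; "ft_force": force on the tool from outside, world axes, zero at the start; "ft_torque": the same for the moment, N m; "finger_gap": finger opening in m; "grasp_force": force on a finger pad.
Only numpy, scipy, OpenCV 4.12 (cv2) and the standard library are available. Lean on these libraries where they do the work, as an engineer would, in place of code of your own. Each camera call takes 0.05 s, during which the arm holds its last target. There are 200 camera calls.

TASK

The blue microscope stage insert is lying askew on top of the two brass locating pins of its mounting base. Without gripping or lifting it, nudge it back and to the left with the fingertips (the fence along the far side of the base squares it up) until both of its holes drop over the pins and it lies flat on the base. Leave the other things on the bench where they are.

Things in the scene. Friction and masses are not known exactly. Their poses are not given: they have to be found in the camera images.
- base: silver base fixed to the bench: slab 140 mm deep (x -64 to +76) by 225 wide (y -145 to +80), top at z = 12 mm, grey fence at the far side, two brass pins. Origin on the bench below the seated insert's centre; x away from the robot to the fence, y left along the fence, z up. Seated, the insert's origin is at (0, 0, 12) mm here, axes parallel, play about 1.5 mm; the fence stands 1 mm behind it
- fence (a point): middle of the fence's near face, half-way up it. The fence is 16 mm high above the base's top, 12 mm thick and runs the whole width of the base along base y, its near face 51 mm from the base origin along base x
- pin_left (a point): tip of the left brass pin: 10 mm in diameter, 6 mm high above the base's top, its upper 2.5 mm tapered to 6 mm; at base (-36, +50) mm
- pin_right (a point): tip of the right brass pin, the same, at base (-36, -50) mm
- insert: blue plate, loose, about 0.35 kg, 100 mm deep (x, to its far edge) by 140 wide (y, to its left) by 10 thick; closed round window, two 13 mm holes by the near edge. Origin: centre of underside. Starts on the pin tips with its far edge on the base (leans 0.07-0.1 rad), 12-20 mm near of the seat and 24-48 mm right of it. Slides at 1-3 N; over the pins the near side drops 6 mm by its weight and the pins stop it
- hole_left (a point): centre of the left hole at the insert's underside, at insert (-36, +50, 0) mm; it belongs over pin_left
- hole_right (a point): centre of the right hole at the insert's underside, at insert (-36, -50, 0) mm; it belongs over pin_right
- near_edge (a point): middle of the insert's near edge face, half-way up it: insert (-50, 0, 5) mm
- far_edge (a point): middle of the insert's far edge face, half-way up it: insert (+50, 0, 5) mm
- right_end (a point): middle of the insert's right end face, half-way up it: insert (0, -70, 5) mm
- left_end (a point): middle of the insert's left end face, half-way up it: insert (0, +70, 5) mm
- objective_blue: microscope objective with a blue ring, 26 mm across, 48 mm tall, standing behind the base; bystander, origin at its foot
- objective_yellow: microscope objective with a yellow ring, 26 mm across, 48 mm tall, standing behind the base; bystander, origin at its foot
- oil_bottle: small brown bottle with a black cap, 28 mm across, 62 mm tall, standing behind the base; bystander, origin at its foot
- petri_dish: clear petri dish, 55 mm across, 14 mm high, to the right of the base; bystander, origin at its underside
- cube: black filter cube, about 41 mm each way, to the right of the base; bystander, origin at its underside
- timer: white lab timer, 70 x 62 x 18 mm, lying left of the base near the front of the bench; bystander, origin at its underside

How it is judged:
At the end, for the whole second after the job is handed in: Both holes are over their pins (within 4 mm sideways), the insert lies flat on the base (underside within 1.5 mm of the base's top at its middle, near edge within 2 mm of its seated height, tilt under 0.02 rad) and at rest (horizontal distance between hole_left and pin_left below 0.004 m and horizontal distance between hole_right and pin_right below 0.004 m and z of insert in the frame of base below 0.0135 m and z of near_edge in the frame of base below 0.019 m and angle between insert's own z axis and vertical below 0.02 rad and linear speed of insert below 0.01 m/s); the robot touches nothing.
It fails at once if the insert was lifted: one of its sides rose more than 25 mm above its seated height (z of any of near_edge, far_edge, left_end, right_end in the frame of base above 0.042 m).
It fails at once if a bystander was moved by more than 15 mm or tipped (distance of any of objective_blue, objective_yellow, oil_bottle, petri_dish, cube, timer from where it was at the start of the episode above 0.015 m or angle between any of objective_blue, objective_yellow, oil_bottle, petri_dish, cube, timer's own z axis and vertical above 0.3 rad).
It also fails if it takes over 64 s, if anything falls off the work surface, if the arm or the gripper's body presses on something with over 40 N, if the wrist force passes 120 N, or if a joint passes its speed limit or range.

## Working session

There is one attempt and no reset: what is moved stays moved. The work goes in short steps, Python scripts to look and compute and a tool call to move; the robot and the scene stay as the last step left them, time stands still between calls to the robot, and variables do not carry over. Pictures are saved under pics/ and viewed, at most 10 in all, crops included, and the job is handed in when it is done.

Besides the shell and the picture viewer there is one more tool, called after "Emit:" as a command line: name --argument value ..., lists and objects as JSON in quotes. send_rows: Moves the arm, as the interface text tells. Its arguments: {"type":"object","properties":{"rows":{"type":"string"},"newtons":{"type":"number"}},"required":["rows"]}

```bash
ls; mkdir -p pics; cat > h.py <<'E'
import numpy as np, cv2
from rig import readout, capture, calibration, job_done
def cloud(name):
    img,d=capture(name); c=calibration(name); K=np.array(c["mtx"]); T=np.linalg.inv(np.array(c["extrinsics"]))
    v,u=np.mgrid[:400,:640]; x=(u-K[0,2])/K[0,0]*d; y=(v-K[1,2])/K[1,1]*d
    P=np.stack([x,-y,-d,np.ones_like(d)],-1)@T.T
    return img,d,P[...,:3]
E
python3 - <<'E'
from h import *
for n in("top","scene"):
    i,d,P=cloud(n); cv2.imwrite(f"pics/{n}0.png",i[...,::-1]); np.savez(f"{n}0.npz",i=i,d=d,P=P)
    print({k:np.round(v,3).tolist() if not isinstance(v,str) else v for k,v in calibration(n).items()})
s=readout.read_state();print(s)
E
```

```text
pics
{'mtx': [[403.523, 0.0, 317.913], [0.0, 403.523, 204.689], [0.0, 0.0, 1.0]], 'extrinsics': [[0.013, -0.999, -0.032, -0.239], [0.981, 0.006, 0.193, -0.547], [-0.193, -0.034, 0.981, -1.08], [0.0, 0.0, 0.0, 1.0]]}
{'mtx': [[404.968, 0.0, 321.571], [0.0, 404.968, 202.173], [0.0, 0.0, 1.0]], 'extrinsics': [[0.504, -0.863, -0.017, -0.486], [0.649, 0.365, 0.668, -0.318], [-0.57, -0.348, 0.744, -0.893], [0.0, 0.0, 0.0, 1.0]]}
{'t': 0.1, 'qpos': array([ 1.16239704e+00,  2.59124540e-01,  2.08418736e-02,  1.33369605e+00,
       -3.88921715e-05,  1.41823570e+00]), 'joint_velocities': array([ 2.65787985e-03, -1.03917747e-03,  2.53847470e-03, -2.43215069e-05,
        1.28697044e-03,  1.03534361e-03]), 'joint_efforts': array([ 5.51243895e-03, -5.56693840e+01,  3.45072305e+01,  1.15222330e-02,
       -8.59412808e-05,  2.74135760e-05]), 'tcp_pos': array([0.13908269, 0.53188548, 0.24773444]), 'eef_rot': array([-1.44966597e-04,  1.27570721e-01,  9.91829300e-01, -5.73475771e-04]), 'ft_force': array([0.600098  , 0.82244365, 0.08304897]), 'ft_torque': array([ 0.03856275,  0.05363349, -0.00964199]), 'grasp_force': 0.0, 'finger_gap': 0.0856014543972288}
```

View pics/top0.png

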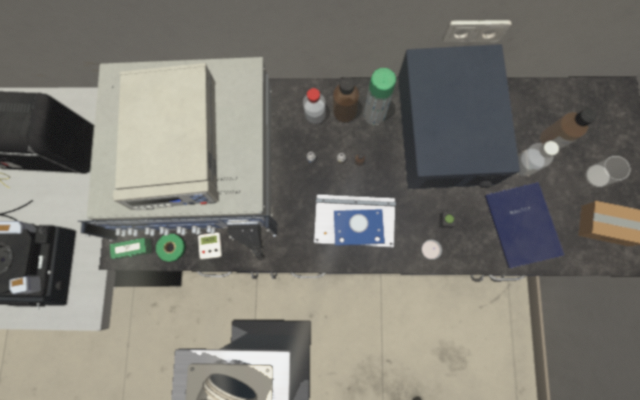

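View pics/scene0.png

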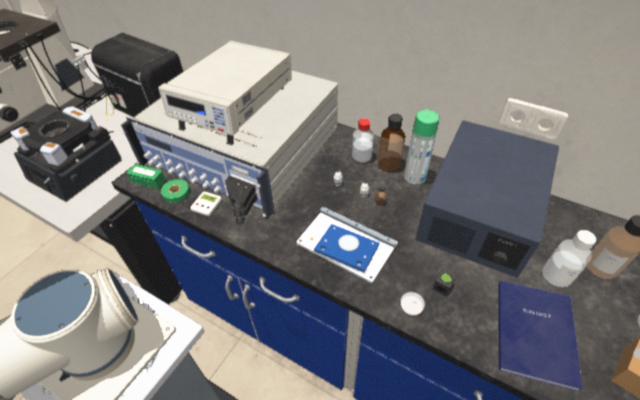

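The top view shows the white base slab at about columns 314-396, rows 196-246, with the blue insert on it at 335-384 x 208-246. The left pin shows at about (325,233), and the gripper is at the left near (245,240). Next I'll get rough positions.

```bash
python3 - <<'E'
from h import *
z=np.load("top0.npz");i=z["i"].astype(int);P=z["P"]
hsv=cv2.cvtColor(z["i"],cv2.COLOR_RGB2HSV)
roi=np.zeros((400,640),bool);roi[185:255,305:405]=1
blue=(hsv[...,0]>100)&(hsv[...,0]<125)&(hsv[...,1]>120)&roi
white=(hsv[...,2]>150)&(hsv[...,1]<60)&roi
for n,m in(("blue",blue),("base",blue|white)):
    p=P[m];p=p[np.isfinite(p).all(1)&(p[:,2]>-.02)&(p[:,2]<.1)]
    r=cv2.minAreaRect((p[:,:2]*1000).astype(np.float32)); print(n,len(p),r,cv2.boxPoints(r).round().tolist(),np.percentile(p[:,2],[5,50,95]))
for n,(r,c) in dict(cube=(219,447),petri=(249,431),bottle=(160,360),oy=(157,341),ob=(157,311),bench=(260,350)).items(): print(n,P[r,c].round(3))
print({k:np.round(v,4).tolist() if not isinstance(v,str) else v for k,v in calibration("wrist").items()})
E
```

```text
blue 575 ((491.2043151855469, -359.42181396484375), (91.31315612792969, 103.4226303100586), 2.403026580810547) [[443.0, -310.0], [448.0, -413.0], [539.0, -409.0], [535.0, -306.0]] [0.02121127 0.02654645 0.03117748]
base 3081 ((513.7728271484375, -337.9499816894531), (228.88380432128906, 144.17726135253906), 87.49784851074219) [[437.0, -449.0], [581.0, -455.0], [591.0, -227.0], [447.0, -220.0]] [0.00761968 0.013836   0.02973021]
cube [ 0.513 -0.593  0.036]
petri [ 0.431 -0.551  0.015]
bottle [ 0.682 -0.352  0.042]
oy [ 0.69  -0.298  0.046]
ob [ 0.691 -0.211  0.041]
bench [ 0.399 -0.325 -0.002]
{'mtx': [[322.4064, 0.0, 317.39], [0.0, 322.4064, 196.3998], [0.0, 0.0, 1.0]], 'tool_from_camera': [[0.0012, 0.9551, 0.2964, 0.0764], [1.0, -0.001, -0.0008, 0.0003], [-0.0004, 0.2964, -0.9551, -0.1242], [0.0, 0.0, 0.0, 1.0]]}
```

```bash
python3 - <<'E'
from h import *
P=np.concatenate([np.load(f"{n}0.npz")["P"].reshape(-1,3) for n in("top","scene")])
for x0 in np.arange(.1,.6,.1):
    print(round(x0,1),[(round(y,1),round(float(np.percentile(q[:,2],98)),2)) for y in np.arange(-.5,.8,.1) if len(q:=P[(P[:,0]>x0)&(P[:,0]<x0+.1)&(P[:,1]>y)&(P[:,1]<y+.1)])>5])
E
```

```text
0.1 [(np.float64(-0.5), -0.81), (np.float64(-0.4), -0.81), (np.float64(-0.3), -0.81), (np.float64(-0.2), 0.01), (np.float64(-0.1), 0.14), (np.float64(-0.0), 0.16), (np.float64(0.1), 0.01), (np.float64(0.2), -0.81), (np.float64(0.3), -0.81), (np.float64(0.4), -0.06), (np.float64(0.5), -0.06), (np.float64(0.6), -0.06), (np.float64(0.7), -0.06)]
0.2 [(np.float64(-0.5), -0.81), (np.float64(-0.4), -0.81), (np.float64(-0.3), -0.81), (np.float64(-0.2), -0.81), (np.float64(-0.1), -0.81), (np.float64(-0.0), -0.81), (np.float64(0.1), -0.81), (np.float64(0.2), -0.81), (np.float64(0.3), -0.81), (np.float64(0.4), -0.06), (np.float64(0.5), 0.09), (np.float64(0.6), 0.1), (np.float64(0.7), 0.01)]
0.3 [(np.float64(-0.5), 0.0), (np.float64(-0.4), 0.0), (np.float64(-0.3), 1.16), (np.float64(-0.2), 0.0), (np.float64(-0.1), 0.0), (np.float64(-0.0), 0.0), (np.float64(0.1), 0.01), (np.float64(0.2), 0.0), (np.float64(0.3), 0.03), (np.float64(0.4), -0.06), (np.float64(0.5), 0.12), (np.float64(0.6), 0.11), (np.float64(0.7), 0.11)]
0.4 [(np.float64(-0.5), 0.03), (np.float64(-0.4), 0.03), (np.float64(-0.3), 0.03), (np.float64(-0.2), 0.18), (np.float64(-0.1), 0.18), (np.float64(-0.0), 0.18), (np.float64(0.1), 0.23), (np.float64(0.2), 0.18), (np.float64(0.3), 0.18), (np.float64(0.4), 0.08), (np.float64(0.5), 0.12), (np.float64(0.6), 0.12)]
0.5 [(np.float64(-0.5), 0.03), (np.float64(-0.4), 0.03), (np.float64(-0.3), 0.03), (np.float64(-0.2), 0.08), (np.float64(-0.1), 0.29), (np.float64(-0.0), 0.31), (np.float64(0.1), 0.31), (np.float64(0.2), 0.31), (np.float64(0.3), 0.18), (np.float64(0.4), -0.06), (np.float64(0.5), -0.06), (np.float64(0.6), -0.06), (np.float64(0.7), 0.01)]
```

Emit:
send_rows --rows "8.5 0 0 0 0 0 -0.107; 8.5 -3.06 -4.33 0 0 0 -0.106; 8.5 -3.06 -4.33 0 0 0 0; 8.5 -3.06 -4.33 0 0 0 0; 8.5 -3.06 -4.33 0 0 0 0; 8.5 -3.06 -4.33 0 0 0 0; 8.5 -3.06 -4.33 0 0 0 0; 8.5 -3.06 -4.33 0 0 0 0"

```text
t: 1.1
tcp_pos: [0.3358, 0.2158, 0.2482]
eef_rot: [0.0, 0.021, 1.0, 0.0]
ft_force: [0.4, -0.1, 1.0]
finger_gap: 0.0849
grasp_force: 0.0
```

Emit:
send_rows --rows "8.5 -0.52 -5.27 0 0 0 0; 8.5 -0.52 -5.27 0 0 0 0; 8.5 -0.52 -5.27 0 0 0 0; 8.5 -0.52 -5.27 0 0 0 0; 8.5 -0.52 -5.27 0 0 0 0; 8.5 -0.52 -5.27 0 0 0 0; 8.5 -0.52 -5.27 0 0 0 0"

```text
t: 1.98
tcp_pos: [0.3555, -0.1546, 0.2483]
eef_rot: [0.0, 0.022, 1.0, 0.0]
ft_force: [1.3, 1.0, -0.4]
finger_gap: 0.0852
grasp_force: 0.0
```

Emit:
send_rows --rows "8.5 -2.19 -4.41 1.2 0 0 0; 8.5 -2.19 -4.41 1.2 0 0 0; 8.5 -2.19 -4.41 1.2 0 0 0; 8.5 -2.19 -4.41 1.2 0 0 0; 8.5 0 0 0 0 0 0; 8.5 0 0 0 0 0 0"

```text
t: 2.72
tcp_pos: [0.4355, -0.3324, 0.1998]
eef_rot: [-0.001, 0.022, 1.0, 0.001]
ft_force: [-0.0, 0.3, -0.5]
finger_gap: 0.0852
grasp_force: 0.0
```

```bash
cat >> h.py <<'E'
from scipy.spatial.transform import Rotation as R
def wrist():
    s=readout.read_state(); img,d=capture("wrist"); c=calibration("wrist"); K=np.array(c["mtx"])
    q=s["eef_rot"]; T=np.eye(4);T[:3,:3]=R.from_quat([q[1],q[2],q[3],q[0]]).as_matrix();T[:3,3]=s["tcp_pos"]; T=T@np.array(c["tool_from_camera"])
    v,u=np.mgrid[:400,:640]; ray=np.stack([(u-K[0,2])/K[0,0],-(v-K[1,2])/K[1,1],-np.ones(u.shape)],-1)@T[:3,:3].T
    return img,d,T[:3,3]+ray*d[...,None],T[:3,3],ray
def plane(o,ray,u,v,z):
    r=cv2.remap(ray.astype(np.float32),np.float32([[u]]),np.float32([[v]]),cv2.INTER_LINEAR)[0,0]
    return (o+r*(z-o[2])/r[2])[:2]
E
python3 - <<'E'
from h import *
i,d,P,o,ray=wrist(); cv2.imwrite("pics/w1.png",i[...,::-1]); np.savez("w1.npz",i=i,d=d,P=P,o=o,ray=ray)
E
```

```text
(no output)
```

View pics/w1.png

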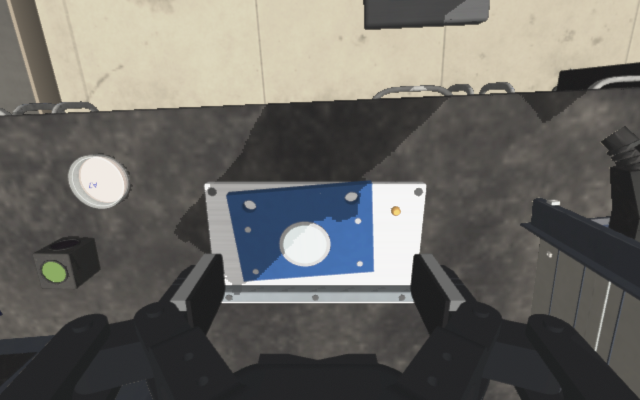

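The wrist view is rotated 180°, so the near side is at the top. The left pin is at (396,211). The insert's corners are near-right (228,193), near-left (372,182), far-left (374,271) and far-right (243,281). The fence is at row ~295.

```bash
cat >> h.py <<'E'
def bluequad(i):
    h=cv2.cvtColor(i,cv2.COLOR_RGB2HSV); m=((h[...,0]>100)&(h[...,0]<125)&(h[...,1]>110)&(h[...,2]>25)).astype(np.uint8)
    m[:150]=0;m[320:]=0
    c=max(cv2.findContours(cv2.morphologyEx(m,cv2.MORPH_CLOSE,np.ones((5,5))),0,2)[0],key=cv2.contourArea)
    hull=cv2.convexHull(c); q=cv2.approxPolyN(hull,4,ensure_convex=True).reshape(-1,2).astype(float)
    return q
E
python3 - <<'E'
from h import *
z=np.load("w1.npz");i,d,P,o,ray=[z[k] for k in("i","d","P","o","ray")]
q=bluequad(i);print("quad",q.round(1).tolist())
h=cv2.cvtColor(i,cv2.COLOR_RGB2HSV)
m=((h[...,0]>10)&(h[...,0]<30)&(h[...,1]>110)).astype(np.uint8);m[:195]=0;m[225:]=0;m[:,:380]=0;m[:,412:]=0
M=cv2.moments(m,True);pu,pv=M["m10"]/M["m00"],M["m01"]/M["m00"];print("pin px",pu,pv,M["m00"])
pin=plane(o,ray,pu,pv,.018);print("pinL",pin.round(4))
# slab edges
w=((h[...,2]>150)&(h[...,1]<60)).astype(np.uint8)
def fit(pts): # pts pixels -> plane z .012 line
    p=np.array([plane(o,ray,u,v,.012) for u,v in pts],np.float32);return cv2.fitLine(p,cv2.DIST_HUBER,0,.01,.01).ravel()
near=[(u,170+np.argmax(w[170:200,u])) for u in range(225,410,5)]
L=fit(near);print("near edge line",L,np.degrees(np.arctan2(L[1],L[0])))
left=[(max(np.where(w[v,395:450])[0])+395,v) for v in range(195,250,3)]
L2=fit(left);print("left line",L2,np.degrees(np.arctan2(L2[1],L2[0])))
# insert corners: near at z~.018+.010, far top z .012+.01
for c in q:
    zz=.028 if c[1]<230 else .022
    print(c,plane(o,ray,*c,zz).round(4), P[int(c[1]),int(c[0])].round(3))
blue=(h[...,0]>100)&(h[...,0]<125)&(h[...,1]>110);blue[:180]=0;blue[290:]=0
p=P[blue&(d>0)];p=p[(p[:,2]<.05)&(p[:,2]>.01)];A=np.c_[p[:,:2],np.ones(len(p))];print("plane",np.linalg.lstsq(A,p[:,2],rcond=None)[0])
E
```

```text
quad [[373.0, 271.0], [244.0, 280.0], [226.0, 193.0], [371.0, 180.0]]
pin px 395.4313725490196 210.52941176470588 51.0
pinL [ 0.4722 -0.2543]
near edge line [ 0.02882351  0.9995845   0.44043353 -0.34113288] 88.3483
left line [ 0.9990897  -0.04265818  0.48424518 -0.22492781] -2.4448757
[373. 271.] [ 0.5377 -0.277 ] [ 0.539 -0.277  0.02 ]
[244. 280.] [ 0.5426 -0.4143] [ 0.543 -0.415  0.021]
[226. 193.] [ 0.4438 -0.4195] [ 0.449 -0.425  0.011]
[371. 180.] [ 0.4368 -0.2808] [ 0.444 -0.276  0.   ]
plane [-0.07586426 -0.0034031   0.06085546]
```

```bash
python3 - <<'E'
from h import *
z=np.load("w1.npz");P=z["P"];d=z["d"];tcp=np.array([.4355,-.3324,.1998])
b=np.radians(-2.5)
for (c0,c1) in((165,226),(410,470)):
    p=P[250:345,c0:c1][d[250:345,c0:c1]>0]; p=p[p[:,2]>.1]
    t=p-tcp; tx=-(t[:,0]*np.cos(b)+t[:,1]*np.sin(b)); ty=-t[:,0]*np.sin(b)+t[:,1]*np.cos(b)
    print(len(p),"ahead max",np.percentile(-t[:,2],[90,97,99.5]),"tx",np.percentile(tx,[1,50,99]),"ty",np.percentile(ty,[1,99]))
E
```

```text
4174 ahead max [-0.00387087  0.00122418  0.00457912] tx [-0.00959748  0.01066375  0.01816437] ty [-0.05480085 -0.02826137]
4124 ahead max [-0.00415094  0.0010038   0.0043967 ] tx [-0.00951437  0.01071795  0.01819545] ty [0.02904395 0.05603726]
```

Emit:
send_rows --rows "8.5 2.5 -1.4 0 0 0 0; 8.5 0 0 4 0 0 0; 8.5 0 0 4 0 0 0; 8.5 0 0 4 0 0 0; 8.5 0 0 4 0 0 0; 8.5 0 0 1.6 0 0 0; 8.5 0 0 0 0 0 0; 8.5 0 0 0 0 0 0"

```text
t: 3.78
tcp_pos: [0.4107, -0.3457, 0.0257]
eef_rot: [0.001, 0.021, 1.0, -0.001]
ft_force: [0.3, -0.0, -1.0]
finger_gap: 0.0849
grasp_force: 0.0
```

Emit:
send_rows --rows "8.5 0 0 0.6 0 0 0; 8.5 -0.8 0 0 0 0 0; 8.5 -0.4 0 0 0 0 0; 8.5 -0.4 0 0 0 0 0; 8.5 -0.4 0 0 0 0 0; 8.5 -0.4 0 0 0 0 0; 8.5 -0.4 0 0 0 0 0; 8.5 0 0 0 0 0 0"

```text
t: 4.78
tcp_pos: [0.4387, -0.3471, 0.0183]
eef_rot: [0.0, 0.021, 1.0, -0.0]
ft_force: [0.8, 0.1, -0.4]
finger_gap: 0.0849
grasp_force: 0.0
```

```bash
python3 - <<'E'
from h import *
i,d,P,o,ray=wrist(); cv2.imwrite("pics/w2.png",i[...,::-1]); np.savez("w2.npz",i=i,d=d,P=P,o=o,ray=ray)
E
```

```text
(no output)
```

View pics/w2.png

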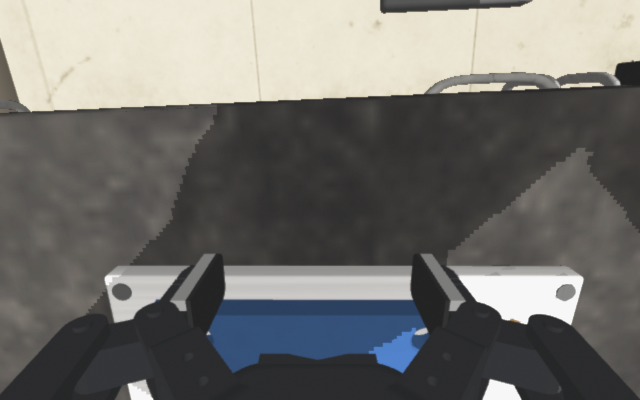

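The insert's near edge (row ~300) is now parallel to the slab edge (row ~266), and both fingertips are against it. I'll keep going to the fence.

Emit:
send_rows --rows "8.5 -0.3 0 0 0 0 0; 8.5 -0.3 0 0 0 0 0; 8.5 0 0 0 0 0 0"

```text
t: 5.2
tcp_pos: [0.4446, -0.3472, 0.0183]
eef_rot: [0.0, 0.021, 1.0, -0.0]
ft_force: [-0.7, -0.5, -0.3]
finger_gap: 0.0851
grasp_force: 0.2
```

Emit:
send_rows --rows "8.5 -0.2 0 0 0 0 0; 8.5 0 0 0 0 0 0"

```text
t: 5.45
tcp_pos: [0.4464, -0.3473, 0.0183]
eef_rot: [0.0, 0.021, 1.0, -0.0]
ft_force: [-0.7, 0.4, 0.1]
finger_gap: 0.0849
grasp_force: 0.5
```

Emit:
send_rows --rows "8.5 -0.2 0 0 0 0 0; 8.5 0 0 0 0 0 0"

```text
t: 5.7
tcp_pos: [0.4468, -0.3471, 0.0181]
eef_rot: [-0.002, 0.022, 1.0, 0.0]
ft_force: [-9.9, 0.0, 1.4]
finger_gap: 0.0849
grasp_force: 4.5
```

Emit:
send_rows --rows "8.5 1.5 0 0 0 0 0; 8.5 0 0 -3.5 0 0 0; 0 0 0 -3.5 0 0 0; 0 -3.6 -4.5 0 0 0 0; 0 -3.7 -4.6 0 0 0 0; 0 0 0 0 0 0 0; 0 0 0 0 0 0 0; 0 0 0 0 0 0 0" --newtons 20

```text
t: 6.7
tcp_pos: [0.5016, -0.4398, 0.0886]
eef_rot: [-0.0, 0.021, 1.0, 0.0]
ft_force: [-0.7, 0.1, -0.1]
finger_gap: 0.0002
grasp_force: 0.0
```

```bash
python3 - <<'E'
from h import *
i,d,P,o,ray=wrist(); cv2.imwrite("pics/w3.png",i[...,::-1]); np.savez("w3.npz",i=i,d=d,P=P,o=o,ray=ray)
s=readout.read_state();print(s["tcp_pos"],s["finger_gap"])
E
```

```text
[ 0.50180075 -0.43988071  0.08877754] -0.00031537932132297633
```

View pics/w3.png

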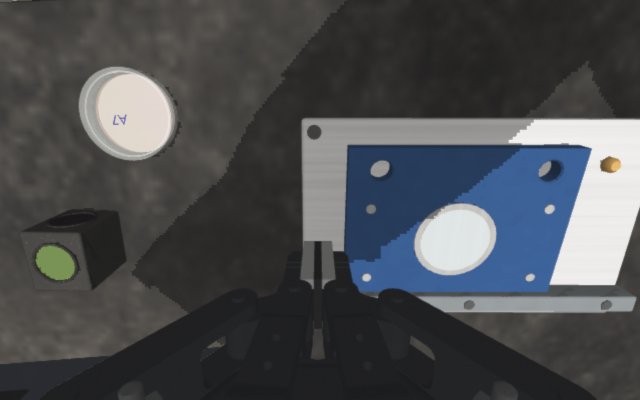

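The insert is square against the fence, with its near corners at (347,146) and (590,150) and the left pin at (611,165). The shut fingers stand just right of its right end (~col 318).

```bash
python3 - <<'E'
from h import *
z=np.load("w3.npz");o,ray=z["o"],z["ray"]
O=np.array([.5063,-.3057]);b=np.radians(-2.2);B=np.array([[np.cos(b),np.sin(b)],[-np.sin(b),np.cos(b)]])
f=lambda u,v,h:(B@(plane(o,ray,u,v,h)-O)*1000).round(1)
print("nearR",f(347,146,.028),"nearL",f(590,149,.028),"pinL",f(611,163,.018),"farR~",f(350,260,.0235),"holeR top",f(380,169,.027),"holeL top",f(550,169,.027))
print("tcp",B@(np.array([.5018,-.4399])-O)*1000)
i,d,P=z["i"],z["d"],z["P"]
p=P[235:330,295:345].reshape(-1,3);t=p-[.5018,-.4399,.0888];k=(p[:,2]>.03)&(t[:,2]<.01);t=t[k];print("finger ahead",np.percentile(-t[:,2],[97,99.5]),"y",np.percentile(t[:,1],[1,99]))
E
```

```text
nearR [ -48.6 -116.5] nearL [-46.5  23.1] pinL [-36.3  46.6] farR~ [  26.6 -112.3] holeR top [-34.9 -96.7] holeL top [-34.6   3.4]
tcp [   0.65496086 -134.27382852]
finger ahead [0.0129386  0.01447924] y [-0.00883802  0.01257081]
```

Emit:
send_rows --rows "0 0 0 2.7 0 0 0; 0 0 0 2.7 0 0 0; 0 0 0 0 0 0 0; 0 0 0.5 0 0 0 0; 0 0 0.5 0 0 0 0; 0 0 0.5 0 0 0 0; 0 0 0.5 0 0 0 0; 0 0 0 0 0 0 0"

```text
t: 7.75
tcp_pos: [0.5035, -0.4208, 0.0351]
eef_rot: [0.0, 0.021, 1.0, -0.001]
ft_force: [0.0, -3.2, 5.0]
finger_gap: 0.0002
grasp_force: 2.1
```

Emit:
send_rows --rows "0 0 0.5 0 0 0 0; 0 0 0.5 0 0 0 0; 0 0 0.5 0 0 0 0; 0 0 0.5 0 0 0 0; 0 0 0.3 0 0 0 0; 0 0 0.3 0 0 0 0; 0 0 0 0 0 0 0; 0 0 0 0 0 0 0"

```text
t: 8.75
tcp_pos: [0.5047, -0.3954, 0.035]
eef_rot: [0.001, 0.022, 1.0, -0.001]
ft_force: [-0.6, -4.3, 6.6]
finger_gap: 0.0003
grasp_force: 3.2
```

```bash
python3 - <<'E'
from h import *
i,d,P,o,ray=wrist(); cv2.imwrite("pics/w4.png",i[...,::-1]); np.savez("w4.npz",i=i,d=d,P=P,o=o,ray=ray)
s=readout.read_state();print(s["tcp_pos"],s["ft_force"])
E
```

```text
[ 0.50470185 -0.39543015  0.03501549] [-0.2060926  -4.41685806  6.93043209]
```

View pics/w4.png

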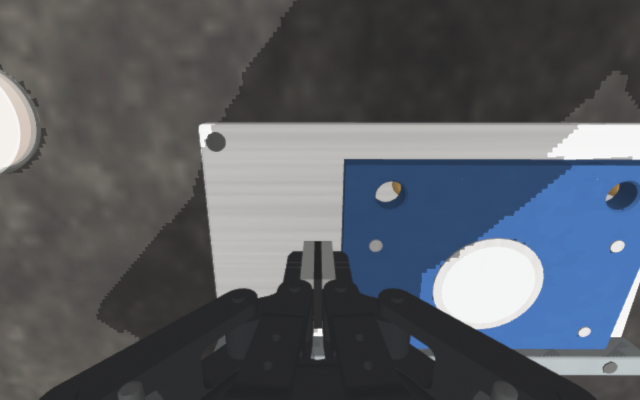

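Both pins now show through the holes: right hole (390,193) with its pin at (396,187), and left hole (621,195) with its pin at (613,188). Allowing for parallax, about 5 mm more to the left is needed and x is aligned. I'll raise 1 mm, because the upward force suggests the tip is rubbing, and go on in small steps.

Emit:
send_rows --rows "0 0 0 -0.1 0 0 0; 0 0 0.2 0 0 0 0; 0 0 0 0 0 0 0"

```text
t: 9.18
tcp_pos: [0.5044, -0.3925, 0.0352]
eef_rot: [-0.0, 0.021, 1.0, 0.0]
ft_force: [-0.2, -3.2, 2.1]
finger_gap: -0.0001
grasp_force: 1.9
```

Emit:
send_rows --rows "0 0 0.2 0 0 0 0; 0 0 0 0 0 0 0"

```text
t: 9.43
tcp_pos: [0.5042, -0.3897, 0.0347]
eef_rot: [-0.0, 0.021, 1.0, 0.001]
ft_force: [0.7, -0.4, 0.1]
finger_gap: -0.0003
grasp_force: 0.0
```

Emit:
send_rows --rows "0 0 0.15 0 0 0 0; 0 0 0 0 0 0 0"

```text
t: 9.68
tcp_pos: [0.5045, -0.3887, 0.035]
eef_rot: [-0.0, 0.021, 1.0, 0.0]
ft_force: [-0.2, -0.3, -0.8]
finger_gap: -0.0
grasp_force: 0.0
```

```bash
python3 - <<'E'
from h import *
i,d,P,o,ray=wrist(); cv2.imwrite("pics/w5.png",i[...,::-1]); np.savez("w5.npz",i=i,d=d,P=P,o=o,ray=ray)
h=cv2.cvtColor(i,cv2.COLOR_RGB2HSV);m=(h[...,0]>100)&(h[...,0]<125)&(h[...,1]>110)&(d>0);m[:150]=0
p=P[m];p=p[(p[:,2]<.05)&(p[:,2]>.01)];print("plane",np.linalg.lstsq(np.c_[p[:,:2]-[.5,-.3],np.ones(len(p))],p[:,2],rcond=None)[0])
s=readout.read_state();print(s["tcp_pos"],s["ft_force"])
E
```

```text
plane [-0.03064473 -0.00026958  0.02285427]
[ 0.50445825 -0.38892688  0.035099  ] [ 0.37409345  0.82202079 -0.24875302]
```

View pics/w5.png

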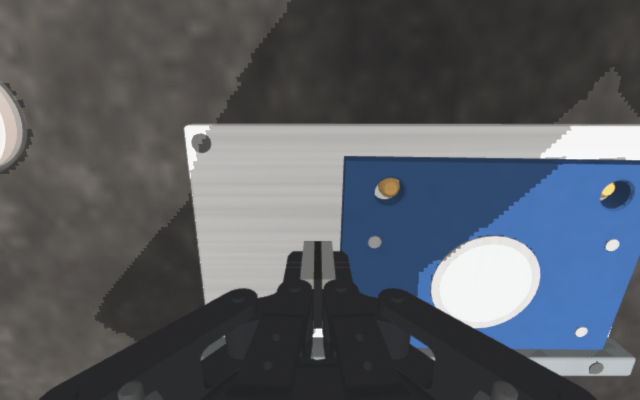

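The insert has partly or fully dropped, with the pins now inside the holes at (388,187) and (608,189). I'll back off and check the slope against the slab as a reference, from higher up.

Emit:
send_rows --rows "0 0 -1 0 0 0 0; 0 0 0 -4 0 0 0; 0 4 2 -5 0 0 0; 0 4 3 -3 0 0 0; 0 0 0 0 0 0 0; 0 0 0 0 0 0 0"

```text
t: 10.48
tcp_pos: [0.4292, -0.3481, 0.1521]
eef_rot: [0.0, 0.022, 1.0, -0.0]
ft_force: [-0.0, 0.2, -0.3]
finger_gap: 0.0001
grasp_force: 0.0
```

```bash
cat > chk.py <<'E'
from h import *
import sys
i,d,P,o,ray=wrist(); cv2.imwrite(f"pics/{sys.argv[1]}.png",i[...,::-1]); np.savez(sys.argv[1]+".npz",i=i,d=d,P=P,o=o,ray=ray)
h=cv2.cvtColor(i,cv2.COLOR_RGB2HSV)
O=np.array([.5063,-.3057]);b=np.radians(-2.2);B=np.array([[np.cos(b),np.sin(b)],[-np.sin(b),np.cos(b)]])
q=(P[...,:2]-O)@B.T
m=(h[...,0]>100)&(h[...,0]<125)&(h[...,1]>110)&(abs(q[...,0])<60)&(abs(q[...,1])<90)&(P[...,2]<.05)&(P[...,2]>.016)&(d>0)
s=(h[...,1]<60)&(h[...,2]>80)&(q[...,0]<45)&(q[...,0]>-60)&(q[...,1]<-80)&(q[...,1]>-140)&(abs(P[...,2]-.012)<.006)&(d>0)
for n,k in(("insert",m),("slab",s)):
    A=np.c_[q[k],np.ones(k.sum())];print(n,k.sum(),np.linalg.lstsq(A,P[...,2][k],rcond=None)[0].round(4) if k.sum()>10 else "", np.percentile(q[k],[1,99],axis=0).round(4).tolist() if k.sum()>10 else "")
E
python3 chk.py w6
```

```text
insert 7033 [-0.0169 -0.0026  0.023 ] [[-0.0489, -0.0677], [0.0276, 0.0673]]
slab 0
```

View pics/w6.png

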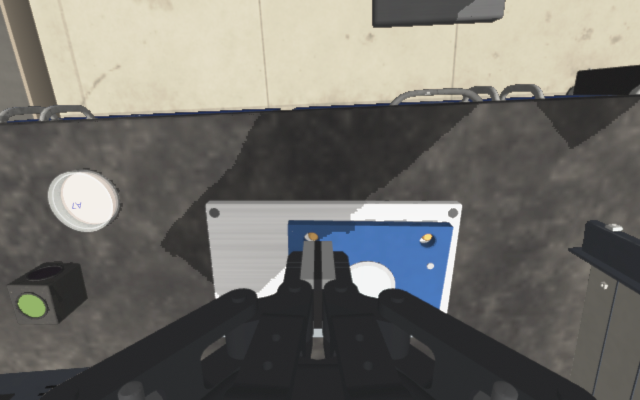

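Both pins show in their holes, at (311,237) and (427,238). I'll fix the slab mask, which had the wrong units, and compare slopes on this picture.

```bash
python3 - <<'E'
from h import *
z=np.load("w6.npz");i,P,d,o,ray=[z[k] for k in("i","P","d","o","ray")]
h=cv2.cvtColor(i,cv2.COLOR_RGB2HSV)
O=np.array([.5063,-.3057]);b=np.radians(-2.2);B=np.array([[np.cos(b),np.sin(b)],[-np.sin(b),np.cos(b)]])
q=(P[...,:2]-O)@B.T
s=(h[...,1]<60)&(h[...,2]>80)&(q[...,0]<.045)&(q[...,0]>-.06)&(abs(P[...,2]-.012)<.008)&(d>0)&(((q[...,1]<-.078)&(q[...,1]>-.14))|(q[...,1]>.073)&(q[...,1]<.078))
m=(h[...,0]>100)&(h[...,0]<125)&(h[...,1]>110)&(abs(q[...,0])<.046)&(abs(q[...,1])<.066)&(P[...,2]<.05)&(P[...,2]>.016)&(d>0)
be=(abs(P[...,2])<.015)&(q[...,0]<-.07)&(q[...,0]>-.14)&(abs(q[...,1])<.1)&(d>0)
for n,k in(("insert",m),("slab",s),("bench",be)):
    A=np.c_[q[k],np.ones(k.sum())];print(n,k.sum(),np.linalg.lstsq(A,P[...,2][k],rcond=None)[0].round(4))
for x0 in(-.046,-.03,-.015,0,.015):
    f=lambda k:np.median(P[...,2][k&(abs(q[...,0]-x0)<.006)]).round(4); print(x0,f(m),f(s))
# pins vs holes
br=((h[...,0]>10)&(h[...,0]<32)&(h[...,1]>90)).astype(np.uint8);br[:225]=0;br[250:]=0
n,l,st,c=cv2.connectedComponentsWithStats(br)
for k in range(1,n):
    if st[k,4]>10: print("brass",st[k],(B@(plane(o,ray,*c[k],.018)-O)*1000).round(1))
cr=cv2.resize(i[215:260,280:460],None,fx=4.4,fy=4.4,interpolation=cv2.INTER_CUBIC);cv2.imwrite("pics/w6c.png",cr[...,::-1])
E
```

```text
insert 5806 [-0.0367 -0.001   0.0228]
slab 6122 [-0.0002  0.0009  0.0108]
bench 18629 [ 0.0021  0.001  -0.0011]
-0.046 0.0245 0.0107
-0.03 0.0239 0.0107
-0.015 0.0234 0.0107
0 0.0228 0.0106
0.015 0.0222 0.0107
brass [309 233   9   7  52] [-35.3 -49. ]
brass [422 234  10   6  44] [-34.3  50.7]
```

View pics/w6c.png

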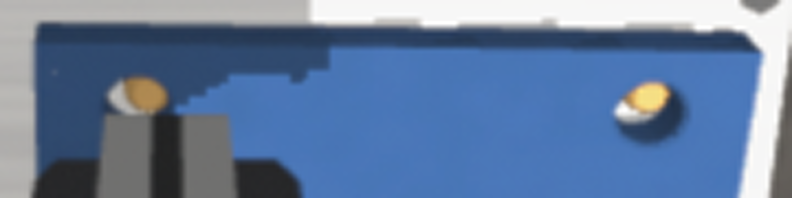

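The depth puts the near edge about 3.8 mm high (slope 0.037), so the holes are resting on the tapers. After parallax, both pins sit about 2 mm left of their hole centres, with x aligned. I'll go back and nudge left a little more.

Emit:
send_rows --rows "0 -4 -3 3 0 0 0; 0 -4 -2 5 0 0 0; 0 0 0 4 0 0 0; 0 0 0.5 0 0 0 0; 0 0 0.5 0 0 0 0; 0 0 0 0 0 0 0"

```text
t: 11.28
tcp_pos: [0.5046, -0.389, 0.0349]
eef_rot: [-0.0, 0.021, 1.0, 0.0]
ft_force: [0.3, -0.1, -0.5]
finger_gap: 0.0001
grasp_force: 0.0
```

Emit:
send_rows --rows "0 0 0.1 0 0 0 0; 0 0 0 0 0 0 0"

```text
t: 11.52
tcp_pos: [0.5046, -0.3883, 0.0356]
eef_rot: [0.0, 0.021, 1.0, -0.0]
ft_force: [0.1, 0.4, -0.6]
finger_gap: 0.0001
grasp_force: 0.0
```

Emit:
send_rows --rows "0 0 0.1 0 0 0 0; 0 0 0 0 0 0 0"

```text
t: 11.78
tcp_pos: [0.5046, -0.3872, 0.0354]
eef_rot: [0.0, 0.021, 1.0, -0.0]
ft_force: [-0.5, -0.1, -0.9]
finger_gap: -0.0
grasp_force: 0.0
```

```bash
sed -i 's/<60)&(abs(q\[...,1\])<90)/<.046)\&(abs(q[...,1])<.066)/; s/<45)/<.045)/; s/>-60)/>-.06)/; s/<-80)/<-.08)/; s/>-140)/>-.14)/' chk.py; python3 chk.py w7
```

```text
insert 33271 [ 0.0012 -0.      0.0207] [[-0.0455, -0.0645], [0.0441, 0.0648]]
slab 18082 [-0.0007 -0.0003  0.0106] [[-0.0595, -0.1395], [0.0242, -0.0806]]
```

The insert has dropped: its slope is 0.001 and its top is 10.1 mm above the slab. Now I'll retreat and check once more.

Emit:
send_rows --rows "0 0 -1 0 0 0 0; 0 0 0 -4 0 0 0; 0 4 2 -5 0 0 0; 0 4 3 -3 0 0 0; 0 0 0 0 0 0 0; 0 0 0 0 0 0 0"

```text
t: 12.58
tcp_pos: [0.4293, -0.3461, 0.1521]
eef_rot: [0.0, 0.022, 1.0, -0.0]
ft_force: [0.6, -0.4, -0.2]
finger_gap: 0.0
grasp_force: 0.0
```

```bash
python3 chk.py w8 && python3 -c "
from rig import readout,job_done
import numpy as np
c=np.linalg.norm(readout.read_state()['ft_force']);print(c)
print(job_done())"
```

```text
insert 5765 [ 0.0001 -0.      0.0207] [[-0.0457, -0.0641], [0.027, 0.0653]]
slab 5568 [0.0001 0.0011 0.0108] [[-0.0594, -0.1394], [0.0276, -0.0807]]
1.1020944213668475
the job is handed in; nothing more can be done
None
```

The insert is seated over both pins and flat on the base (measured slope 0.0001, top 9.9 mm above the slab), the arm is clear of it, and I've handed the job in at about 13 s; no verdict came back.

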